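# Swing the pot filler over the stock pot

## Robot

A 7-joint arm with a two-finger parallel gripper is mounted at the origin on the work surface. World frame = base frame: x ahead of the robot, y to its left, z up, the work surface at z = 0. Lengths are in m, angles in degrees, forces in N, time in s.
With the tool pointing down it reaches from about 0.425 to 0.875 m from the base axis. Payload 4.7 kg.
Tool frame: the origin (TCP) lies midway between the tips of the shut fingers; the grasp point (between the pads) lies 19 mm behind it; z points along the fingers, y is the line along which they close (so a half turn about z gives the same grasp; the last joint's range is limited). The gripper opens to 87 mm and grips with 3 to 60 N. Pads are 19 mm wide; open, the fingers measure 117 mm over their backs; the gripper's body (75 mm by 190 mm) begins 51 mm behind the grasp point.
Start: joints at [-69.379, 18.392, -4.016, 83.108, 1.295, 78.541, -3.26], TCP at [0.22, 0.612, 0.223] pointing down, gripper open.
Joint ranges: [-163.93, 163.93], [-17.29, 119.83], [-79.2, 71.16], [3.27, 140.29], [-89.18, 269.18], [5.43, 117.66], [-154.24, 154.24]. Speed limits (degrees/s): [147.25, 147.25, 180, 180, 180, 180, 180].

## Interface

Orientations are given as [roll, pitch, yaw] about the fixed x, y, z axes, in that order (R = Rz(yaw) Ry(pitch) Rx(roll)).
In Python, from cell import env gives the robot as it stands. The module is installed in compiled form; this text tells all that it offers.
- The arm moves only by the tool step_arm, never from a script. Its argument "rows" is a list of rows, each an object with "angular": the turn, a rotation vector about the tool's x, y, z in units of pi rad (1.0 is pi rad), a list of three; "slide": the shift along the tool's x, y, z in units of 500 mm (1.0 is 500 mm), a list of three; "jaw": the opening, from 0 (shut) to 1 (fully open). A call has 1 to 10 rows; each row shifts and turns the commanded pose from where the row before left it, along the tool's axes as they then stand; what a row does not reach is not made up. A row lasts 1/8 s, in which the tool goes at most 62.5 mm and 10.7 degrees, less where a joint would pass 70% of its speed; a pose out of reach is approached as far as the arm can. A call with a number of a shift or a turn outside -1 to 1 is refused whole. A call with a gripper value outside its range is refused whole. The fingers move at their own pace and stop on an object; "newtons" is the grip in N (left out, the last holds). Time passes only in rows, so rows that do not move let the fingers close. It gives the time, the measured TCP pose, the force, the opening and the grip force at its end, in the units of the state.
- env.get_obs(): the state, without advancing time (a new reading comes with each control period).
- env.read_camera(name): name is "side" or "top" or "wrist"; returns the picture (384x512x3 uint8, red, green, blue); there is no depth.
- env.camera_info(name): a dict with "fx", "fy", "cx", "cy" (pixels), "R" (3x3) and "t" (3): a world point X has camera coordinates R X + t. Camera axes: x right, y down, z forward; pixel columns grow to the right and rows downward; lengths in m; the calibration is good to about 2 mm. A picture is of the moment at which its call begins: read the wrist's pose just before it. camera_info takes no time and is no camera call; for the wrist camera it gives the pose at the moment of the call.
- env.sign_off(): hands the job in; it is judged then, once.
The state is a dict: "time_s": time; "qpos": joint angles; "joint_velocities": joint speeds; "effort": joint torques, N m; "tool_pos": TCP position; "tool_rot": TCP orientation; "force": force on the tool from outside, world axes, zero at the start; "wrist_torque": the same for the moment, N m; "grip_width": finger opening in m; "grasp_force": force on a finger pad.
Only numpy, scipy, OpenCV 4.12 (cv2) and the standard library are available. Lean on these libraries where they do the work, as an engineer would, in place of code of your own. Each camera call takes 0.05 s, during which the arm holds its last target. There are 200 camera calls.

## Task

Get the pot filler ready to fill the stock pot: with a fingertip, gently push its two swinging arms round until the spout hangs over the centre of the pot's mouth, then take your hand away. Only push, never grip the pot filler; leave the small lever on the spout shut, leave the pot where it stands, and leave everything else alone.

Things in the scene. Friction and masses are not known exactly. Their poses are not given: they have to be found in the camera images.
- potfiller: Steel pot filler (a swing-arm tap) bolted to the quartz just right of the cooktop, with all it carries. Origin: centre of its round foot, 60 mm across, on the counter. On it a 28 mm post, top at 258 mm; from the post a level inner arm to an elbow, then a level outer arm to the spout. The arms are round tubes 20 mm thick. Friction keeps both where they are left; no spring.
- swivel (a joint): Angle of the inner arm about the post (limits -3.2 to 0.1 rad): 0 = it points from the post to the robot's right (-y), -1.57 = toward the robot (-x), -3.14 = to the left (+y), turning clockwise from above. Starts out to the right. Stiff: 1.0 N m to turn (7 N on the tube 150 mm from the post). It stays still while the outer tube is pushed sideways 120 mm or more past the elbow.
- elbow (a joint): Angle of the outer arm to the inner arm (limits -1 to 4 rad): 1.57 = the two in one straight line, 0 = at a right angle, the outer bent clockwise as seen from above; below 0 folded back sharper. Starts nearly straight. Lighter: 0.3 N m to turn (2 N on the tube 150 mm from the elbow axis). It keeps its value while the inner tube is pushed slowly.
- valve (a joint): Small lever of the spout valve (bar 62 x 12 x 7 mm, 299 mm above the counter, on top of the spout's valve body). 0 = shut, the bar pointing on outward from the end of the outer arm; grows as it is turned toward open (1.57 rad). Stays where it is put.
- post_axis (a point): Point on the vertical swivel axis of the post, 230 mm above the counter, the height of the inner tube's axis. The swivel barrel is 40 mm across. The inner arm is 230 mm from this axis to the elbow axis.
- elbow_axis (a point): Point on the vertical elbow axis, 266 mm above the counter, the height of the outer tube's axis (36 mm above the inner tube's). The elbow barrel is 34 mm across, from 212 to 289 mm high. The outer arm is 230 mm from this axis to the spout's axis.
- outlet (a point): Centre of the spout's open lower end, 195 mm above the counter, straight below the far end of the outer arm. The spout hangs from a vertical valve body 30 mm across (from 244 to 290 mm high), 230 mm from the elbow axis.
- pot: Open steel stock pot on the right-hand zone of the cooktop, 200 mm across (rim 206 mm) and 120 mm high, empty, with two loop handles reaching 136 mm from its axis along its x axis. Origin: centre of its underside, on the 6 mm thick glass; z is its axis. Loose, about 1.6 kg.
- pan: Dark steel frying pan on the left of the cooktop, rim 224 mm across, 45 mm high, one long black handle along its -x. Origin: centre of its underside. Loose; not part of the job.
- spoon_rest: White ceramic spoon rest on the quartz: a dish 100 mm across, 18 mm high, with a short handle along its +x to 106 mm. Origin: underside of the dish's centre. Loose.
- spatula: Spatula lying on the quartz, 265 mm long, wooden handle along its -x (to -140 mm), grey silicone blade along +x. Origin on the counter. Loose.
- jar: Green glass jar with steel lid, 76 mm across, 130 mm high. Origin: centre of its underside. Loose.
- mill: Dark wooden pepper mill, 56 mm across, 155 mm high. Origin: centre of its underside. Loose.
- tin1: Steel tin 1 of four (54 mm across, 66 mm high), counted from the right, leaning in the tilt-out bin of the slim white organiser at the right of the counter (organiser 150 x 284 x 165 mm). Origin: centre of its underside. Loose.
- tin2: Steel tin 2 of four (54 mm across, 66 mm high), counted from the right, leaning in the tilt-out bin of the slim white organiser at the right of the counter (organiser 150 x 284 x 165 mm). Origin: centre of its underside. Loose.
- tin3: Steel tin 3 of four (54 mm across, 66 mm high), counted from the right, leaning in the tilt-out bin of the slim white organiser at the right of the counter (organiser 150 x 284 x 165 mm). Origin: centre of its underside. Loose.
- tin4: Steel tin 4 of four (54 mm across, 66 mm high), counted from the right, leaning in the tilt-out bin of the slim white organiser at the right of the counter (organiser 150 x 284 x 165 mm). Origin: centre of its underside. Loose.

How it is judged (in metres and radians):
At the end, for the whole second after the job is handed in: The spout's outlet is within 25 mm, horizontally, of the pot's centre and both arms are at rest; the spout lever is still shut (under 0.25 rad) and the pot is within 15 mm of where it stood (horizontal distance between outlet and pot below 0.025 m and value of joint valve below 0.25 rad and distance of pot from where it was at the start of the episode below 0.015 m and velocity of joint swivel between -0.03 and 0.03 rad/s and velocity of joint elbow between -0.03 and 0.03 rad/s); the robot touches nothing.
It fails at once if the pot filler is gripped or shoved hard (the fingers bear on it with more than 25 N) (contact force between the fingers and potfiller above 25 N).
It fails at once if the spout lever is turned (over 0.25 rad) (value of joint valve above 0.25 rad).
It fails at once if the pot is pushed aside, lifted or tipped (over 15 mm or 0.1 rad) (distance of pot from where it was at the start of the episode above 0.015 m or angle between pot's own z axis and vertical above 0.1 rad).
It fails at once if a bystander is moved or lifted (over 15 mm): pan, spoon rest, spatula, jar, mill or a tin (distance of any of pan, spoon_rest, spatula, jar, mill, tin1, tin2, tin3, tin4 from where it was at the start of the episode above 0.015 m).
It also fails if it takes over 58 s, if anything falls off the work surface, if the arm or the gripper's body presses on something with over 40 N, if the wrist force passes 120 N, or if a joint passes its speed limit or range.

## Working session

There is one attempt and no reset: what is moved stays moved. The work goes in short steps, Python scripts to look and compute and a tool call to move; the robot and the scene stay as the last step left them, time stands still between calls to the robot, and variables do not carry over. Pictures are saved under pics/ and viewed, at most 11 in all, crops included, and the job is handed in when it is done.

Besides the shell and the picture viewer there is one more tool, called after "Emit:" as name(argument=value, ...), one argument or row to a line, values as JSON. step_arm: Moves the arm, as the interface text tells. Shifts and turns lie within -1 to 1; 1 stands for 500 mm of shift or pi rad of turn. Its arguments: {"type":"object","properties":{"rows":{"type":"array"},"newtons":{"type":"number"}},"required":["rows"]}

```bash
mkdir -p pics
python3 - <<'E'
from cell import env
import cv2,numpy as np
o=env.get_obs();print(o)
for n in("side","top"):
    im=env.read_camera(n);cv2.imwrite(f"pics/{n}0.png",cv2.resize(im[:,:,::-1],(800,600),interpolation=cv2.INTER_CUBIC));np.save(f"pics/{n}0.npy",im)
    print(n,env.camera_info(n))
E
```

```text
{'time_s': 0.0, 'qpos': array([-69.3780219 ,  18.43829632,  -4.01577143,  83.17454402,
         1.29594287,  78.53813607,  -3.25977074]), 'joint_velocities': array([ 0.01711253,  0.058811  , -0.06687329, -0.02263407,  0.11025339,
       -0.069915  ,  0.03057328]), 'effort': array([ 3.09953816e-05, -4.91286063e+01, -4.03533652e-01, -3.12527275e+01,
       -6.38065115e-02,  4.37069067e-02,  1.76980120e-04]), 'tool_pos': array([0.22019949, 0.6109978 , 0.22147331]), 'tool_rot': array([-1.79894316e+02,  6.45050459e-03,  1.60188415e+02]), 'force': array([ 0.42785269, -0.13949767,  0.1450206 ]), 'wrist_torque': array([-0.06601939, -0.00184789, -0.01514556]), 'grasp_force': 0.0, 'grip_width': 0.08698063833111001}
side {'fx': 407.64047769065144, 'fy': 407.64047769065144, 'cx': 260.1501850121329, 'cy': 189.97986289289236, 'R': array([[ 0.92050485, -0.39039115, -0.01629604],
       [-0.25826512, -0.57660833, -0.77512707],
       [ 0.29320632,  0.71771693, -0.63159518]]), 't': array([-0.47830052,  0.28198669,  1.37102125])}
top {'fx': 417.08634124928983, 'fy': 417.08634124928983, 'cx': 262.83207215983424, 'cy': 188.29132997449744, 'R': array([[-0.00219828, -0.99997628,  0.00652709],
       [-0.98741442,  0.00113838, -0.15815012],
       [ 0.15813894, -0.0067926 , -0.98739351]]), 't': array([0.0094272 , 0.53343183, 1.470497  ])}
```

View pics/side0.png

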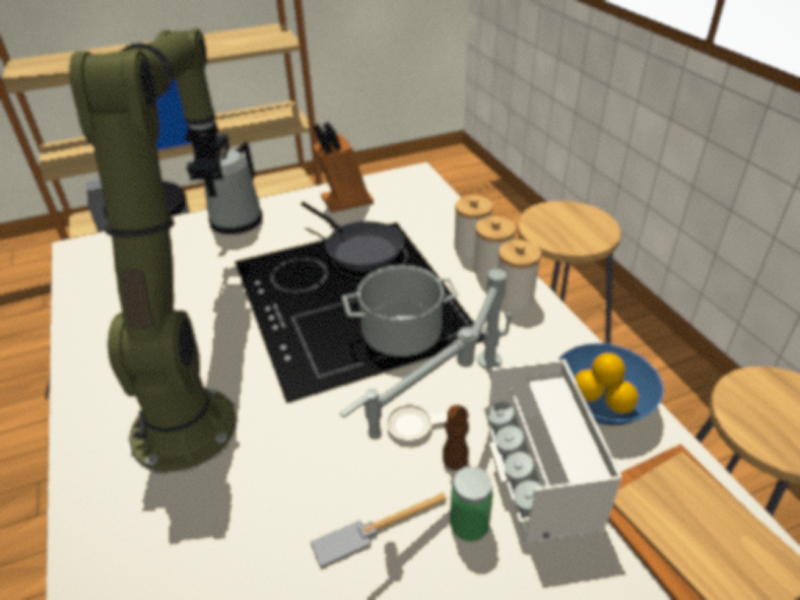

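View pics/top0.png

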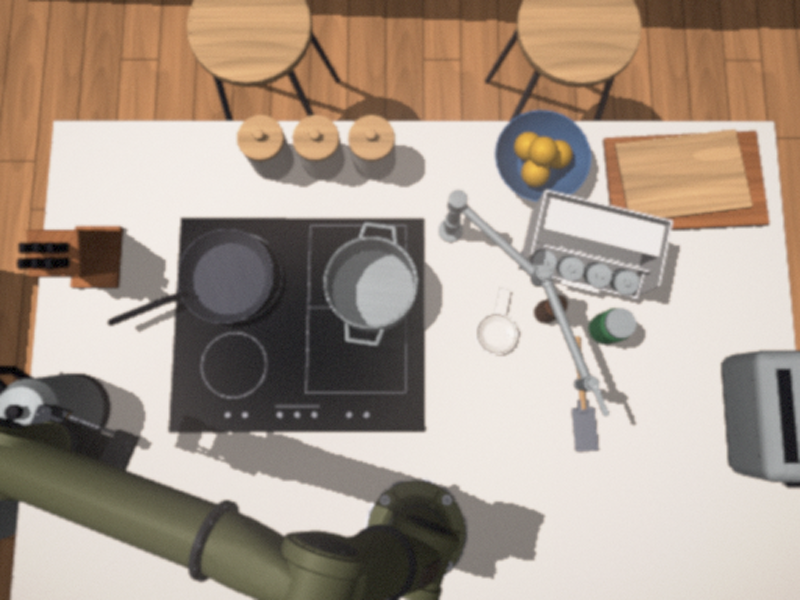

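The top view (800x600) shows the post at about (457,200), the elbow at (541,270), the spout at (589,384) and the pot rim centred near (371,283). The side view shows the post top at (497,275), the elbow at (468,340), the spout end at (372,398) and the rim centre at (402,293).

```bash
cat > h.py <<'E'
from cell import env
import numpy as np,cv2
C={n:env.camera_info(n) for n in("side","top")}
def ray(n,p,s=1.5625):
    c=C[n];u,v=(np.array(p)+.5)/s-.5
    d=c["R"].T@np.array([(u-c["cx"])/c["fx"],(v-c["cy"])/c["fy"],1]);return -c["R"].T@c["t"],d
def plane(n,p,z,s=1.5625):
    o,d=ray(n,p,s);return o+d*(z-o[2])/d[2]
def tri(a,b):
    A=[];B=[]
    rs=[ray("top",a),ray("side",b)]
    M=sum(np.eye(3)-np.outer(d,d)/(d@d) for o,d in rs);r=sum((np.eye(3)-np.outer(d,d)/(d@d))@o for o,d in rs)
    return np.linalg.solve(M,r)
def proj(n,X,s=1.5625):
    c=C[n];q=c["R"]@X+c["t"];return ((np.array([c["fx"]*q[0],c["fy"]*q[1]])/q[2]+[c["cx"],c["cy"]])+.5)*s-.5
E
python3 - <<'E'
from h import *
np.set_printoptions(precision=4,suppress=True)
print("post tri",tri((457,200),(497,275)),plane("top",(457,200),.258))
print("elbow tri",tri((542,264),(468,334)),plane("top",(542,267),.289))
print("spout tri",tri((589,384),(372,396)),plane("top",(589,384),.29))
print("rimc tri",tri((371,283),(402,293)),plane("top",(371,283),.126),plane("side",(402,293),.126))
P=plane("top",(457,200),.258);E=plane("top",(542,267),.289);S=plane("top",(589,384),.29)
print(np.linalg.norm((P-E)[:2]),np.linalg.norm((E-S)[:2]))
for nm,p,z in[("mill",(550,308),.1),("jar",(620,325),.13),("tin1",(630,283),.1),("tin4",(543,262),.1),("org corner",(545,192),.165),("org fr",(668,220),.165),("rest",(498,335),.018)]:print(nm,plane("top",p,z))
# two crops
a=cv2.imread("pics/top0.png")[150:430,290:690];b=cv2.imread("pics/side0.png")[230:470,310:650]
cv2.imwrite("pics/c1.png",np.vstack([cv2.resize(a,(800,560))])) 
# rim fits
for n in("top","side"):
    im=np.load(f"pics/{n}0.npy");print(n,proj(n,np.array([*plane("top",(371,283),.126)[:2],.126])))
E
```

```text
post tri [ 0.6954 -0.0846  0.2553] [ 0.6935 -0.0841  0.258 ]
elbow tri [ 0.55   -0.2464  0.2781] [ 0.5481 -0.246   0.289 ]
spout tri [ 0.3224 -0.3276  0.2901] [ 0.3213 -0.3274  0.29  ]
rimc tri [0.5484 0.0966 0.1214] [0.5457 0.0968 0.126 ] [0.5482 0.0912 0.126 ]
0.2176216359548546 0.24092547551188045
mill [ 0.4934 -0.3008  0.1   ]
jar [ 0.4517 -0.4451  0.13  ]
tin1 [ 0.5498 -0.4825  0.1   ]
tin4 [ 0.598  -0.2887  0.1   ]
org corner [ 0.7407 -0.2846  0.165 ]
org fr [ 0.6774 -0.5505  0.165 ]
rest [ 0.4412 -0.195   0.018 ]
top [371. 283.]
side [400.1407 291.9093]
```

View pics/c1.png

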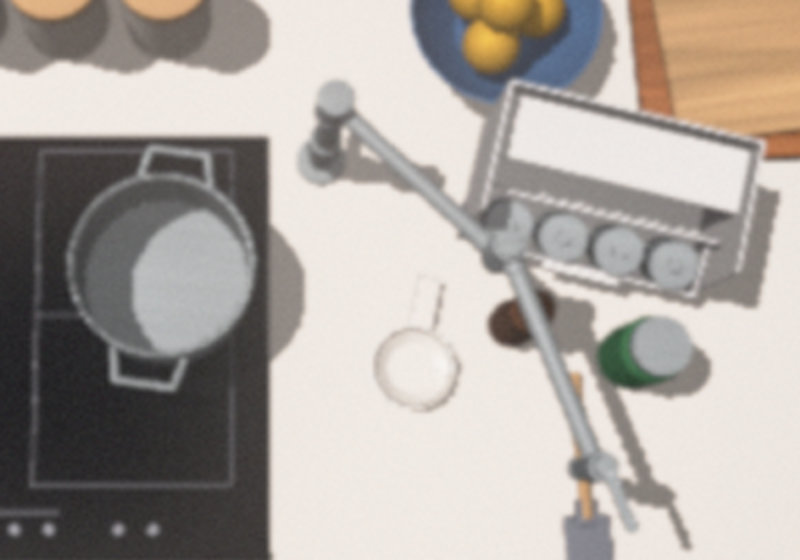

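The picture shows the rim centre at about (162,265), the post top at (336,97), the elbow at (505,240) and the valve body at (602,465) in the crop. From these I get P≈(.695,-.084), E≈(.539,-.253), S≈(.322,-.330) and pot≈(.547,.096). The 230 mm links agree with the measured points.

The only solution within the joint limits is inner heading about -171° and elbow about -0.5, so both arms turn clockwise. I start by raising the tool, shutting the fingers and turning to yaw 110.

Emit:
step_arm(
  rows=[
    {"angular": [0, 0, 0.0556], "slide": [0, 0, -0.08], "jaw": 0},
    {"angular": [0, 0, 0.0556], "slide": [0, 0, -0.08], "jaw": 0},
    {"angular": [0, 0, 0.0556], "slide": [0, 0, -0.08], "jaw": 0},
    {"angular": [0, 0, 0.0556], "slide": [0, 0, -0.08], "jaw": 0},
    {"angular": [0, 0, 0.0556], "slide": [0, 0, -0.08], "jaw": 0},
  ],
)

```text
time_s: 0.72
tool_pos: [0.2203, 0.6113, 0.4234]
tool_rot: [-180.0, 0.0, 109.8]
force: [-0.2, 0.6, -0.7]
grip_width: 0.0451
grasp_force: 0.0
```

Emit:
step_arm(
  rows=[
    {"angular": [0, 0, 0], "slide": [-0.084, 0.055, 0], "jaw": 0},
    {"angular": [0, 0, 0], "slide": [-0.084, 0.055, 0], "jaw": 0},
    {"angular": [0, 0, 0], "slide": [-0.084, 0.055, 0], "jaw": 0},
    {"angular": [0, 0, 0], "slide": [-0.084, 0.055, 0], "jaw": 0},
    {"angular": [0, 0, 0], "slide": [-0.084, 0.055, 0], "jaw": 0},
    {"angular": [0, 0, 0], "slide": [-0.084, 0.055, 0], "jaw": 0},
    {"angular": [0, 0, 0], "slide": [-0.084, 0.055, 0], "jaw": 0},
  ],
)

```text
time_s: 1.6
tool_pos: [0.5033, 0.4007, 0.4221]
tool_rot: [-180.0, 0.0, 110.2]
force: [0.3, -0.3, -0.1]
grip_width: 0.0003
grasp_force: 0.0
```

Emit:
step_arm(
  rows=[
    {"angular": [0, 0, 0], "slide": [-0.106, -0.002, 0], "jaw": 0},
    {"angular": [0, 0, 0], "slide": [-0.106, -0.002, 0], "jaw": 0},
    {"angular": [0, 0, 0], "slide": [-0.106, -0.002, 0], "jaw": 0},
    {"angular": [0, 0, 0], "slide": [-0.106, -0.002, 0], "jaw": 0},
    {"angular": [0, 0, 0], "slide": [-0.106, -0.002, 0], "jaw": 0},
    {"angular": [0, 0, 0], "slide": [-0.106, -0.002, 0], "jaw": 0},
    {"angular": [0, 0, 0], "slide": [-0.106, -0.002, 0], "jaw": 0},
  ],
)

```text
time_s: 2.48
tool_pos: [0.6237, 0.0496, 0.4222]
tool_rot: [-180.0, -0.0, 110.2]
force: [0.3, 1.1, 0.9]
grip_width: 0.0005
grasp_force: 0.0
```

Emit:
step_arm(
  rows=[
    {"angular": [0, 0, 0], "slide": [-0.067, -0.076, 0], "jaw": 0},
    {"angular": [0, 0, 0], "slide": [-0.067, -0.076, 0], "jaw": 0},
    {"angular": [0, 0, 0], "slide": [-0.067, -0.076, 0], "jaw": 0},
    {"angular": [0, 0, 0], "slide": [-0.067, -0.076, 0], "jaw": 0},
    {"angular": [0, 0, 0], "slide": [-0.067, -0.076, 0], "jaw": 0},
    {"angular": [0, 0, 0], "slide": [-0.067, -0.076, 0], "jaw": 0},
    {"angular": [0, 0, 0], "slide": [-0.067, -0.076, 0], "jaw": 0},
    {"angular": [0, 0, 0], "slide": [-0.067, -0.076, 0], "jaw": 0},
    {"angular": [0, 0, 0], "slide": [-0.067, -0.076, 0], "jaw": 0},
  ],
)

```text
time_s: 3.6
tool_pos: [0.4052, -0.3509, 0.4223]
tool_rot: [180.0, -0.0, 110.2]
force: [-0.1, -0.0, 0.8]
grip_width: 0.0002
grasp_force: 0.0
```

Run:
```python
from cell import env
import cv2
print(env.get_obs()["tool_pos"])
a=env.read_camera("wrist");b=env.read_camera("side")
cv2.imwrite("pics/w1.png",cv2.hconcat([cv2.resize(x[:,:,::-1],(400,300)) for x in(a,b)]))
```

```text
[ 0.40522002 -0.35091562  0.42229546]
```

View pics/w1.png

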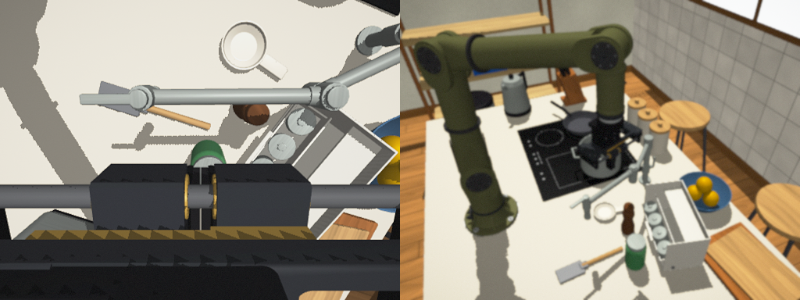

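The wrist view shows the outer arm level in the image, parallel to tool y: elbow top at (326,96), valve body at (145,97). I'll refine both points and the tube axis from this view.

Run:
```python
from h import *
C["wrist"]=env.camera_info("wrist")
s=400/512
E=plane("wrist",(331,95),.289,s);S=plane("wrist",(145,97),.290,s)
print(E,S,np.linalg.norm(E-S))
h=E-S
for p in((200,97),(280,97)):print(plane("wrist",p,.266,s))
print(plane("wrist",(145,97),.266,s))
im=cv2.imread("pics/w1.png")
print([tuple(im[y,220]) for y in range(84,108,2)])
```

```text
[ 0.52659163 -0.25840732  0.289     ] [ 0.32517802 -0.3319561   0.29      ] 0.21442449840473693
[ 0.385439  -0.3123887  0.266    ]
[ 0.4793934  -0.27917049  0.266     ]
[ 0.32079755 -0.33524312  0.266     ]
[(np.uint8(221), np.uint8(232), np.uint8(236)), (np.uint8(222), np.uint8(232), np.uint8(236)), (np.uint8(179), np.uint8(191), np.uint8(194)), (np.uint8(160), np.uint8(165), np.uint8(160)), (np.uint8(178), np.uint8(184), np.uint8(179)), (np.uint8(204), np.uint8(210), np.uint8(205)), (np.uint8(200), np.uint8(207), np.uint8(202)), (np.uint8(164), np.uint8(169), np.uint8(163)), (np.uint8(148), np.uint8(153), np.uint8(148)), (np.uint8(117), np.uint8(121), np.uint8(118)), (np.uint8(132), np.uint8(142), np.uint8(144)), (np.uint8(223), np.uint8(234), np.uint8(237))]
```

Emit:
step_arm(
  rows=[
    {"angular": [0, 0, 0], "slide": [0, 0, 0.086], "jaw": 0},
    {"angular": [0, 0, 0], "slide": [0, 0, 0.086], "jaw": 0},
    {"angular": [0, 0, 0], "slide": [0, 0, 0.086], "jaw": 0},
    {"angular": [0, 0, 0], "slide": [0, 0, 0.086], "jaw": 0},
  ],
)

```text
time_s: 4.2
tool_pos: [0.4066, -0.3487, 0.2489]
tool_rot: [180.0, -0.0, 110.2]
force: [0.9, -0.4, -0.0]
grip_width: 0.0006
grasp_force: 0.0
```

Emit:
step_arm(
  rows=[
    {"angular": [0, 0, 0], "slide": [0.013, 0, 0], "jaw": 0},
    {"angular": [0, 0, 0], "slide": [0.013, 0, 0], "jaw": 0},
    {"angular": [0, 0, 0], "slide": [0.012, 0, 0], "jaw": 0},
    {"angular": [0, 0, 0], "slide": [0.01, 0, 0], "jaw": 0},
    {"angular": [0, 0, 0.0139], "slide": [0.0133, -0.0014, 0], "jaw": 0},
    {"angular": [0, 0, 0.0139], "slide": [0.0133, -0.0014, 0], "jaw": 0},
    {"angular": [0, 0, 0.0139], "slide": [0.0133, -0.0014, 0], "jaw": 0},
    {"angular": [0, 0, 0.0139], "slide": [0.0133, -0.0014, 0], "jaw": 0},
  ],
)

```text
time_s: 5.2
tool_pos: [0.388, -0.3034, 0.2517]
tool_rot: [179.9, 0.1, 100.0]
force: [-0.2, -2.8, 0.4]
grip_width: 0.0004
grasp_force: 1.0
```

Emit:
step_arm(
  rows=[
    {"angular": [0, 0, 0.0139], "slide": [0.0133, -0.0014, 0], "jaw": 0},
    {"angular": [0, 0, 0.0139], "slide": [0.0133, -0.0014, 0], "jaw": 0},
    {"angular": [0, 0, 0.0139], "slide": [0.0133, -0.0014, 0], "jaw": 0},
    {"angular": [0, 0, 0.0139], "slide": [0.0133, -0.0014, 0], "jaw": 0},
    {"angular": [0, 0, 0.0139], "slide": [0.0133, -0.0014, 0], "jaw": 0},
    {"angular": [0, 0, 0.0139], "slide": [0.0133, -0.0014, 0], "jaw": 0},
    {"angular": [0, 0, 0.0139], "slide": [0.0133, -0.0014, 0], "jaw": 0},
    {"angular": [0, 0, 0.0139], "slide": [0.0133, -0.0014, 0], "jaw": 0},
  ],
)

```text
time_s: 6.2
tool_pos: [0.3804, -0.2506, 0.2513]
tool_rot: [180.0, 0.1, 80.0]
force: [-2.2, -2.4, 0.4]
grip_width: 0.0005
grasp_force: 1.0
```

Run:
```python
from cell import env
import cv2
print(env.get_obs()["tool_pos"],env.get_obs()["force"])
a=env.read_camera("wrist");b=env.read_camera("top")
cv2.imwrite("pics/w2.png",cv2.hconcat([cv2.resize(x[:,:,::-1],(400,300)) for x in(a,b)]))
```

```text
[ 0.38037278 -0.25055421  0.25131055] [-2.16640342 -2.43867038  0.42233545]
```

View pics/w2.png

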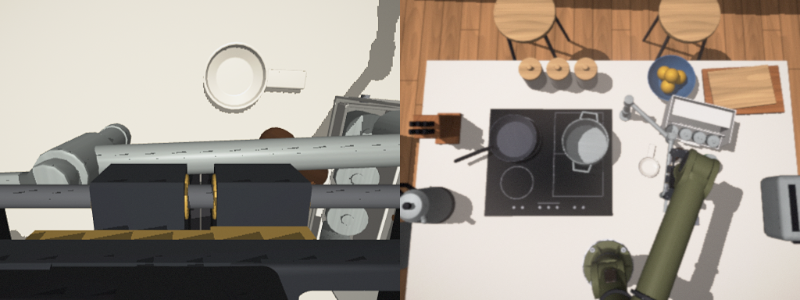

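Contact is steady at about 3 N, and the wrist view shows the tube lying along the fingertip. I continue the arc.

Emit:
step_arm(
  rows=[
    {"angular": [0, 0, 0.0139], "slide": [0.0133, -0.0014, 0], "jaw": 0},
    {"angular": [0, 0, 0.0139], "slide": [0.0133, -0.0014, 0], "jaw": 0},
    {"angular": [0, 0, 0.0139], "slide": [0.0133, -0.0014, 0], "jaw": 0},
    {"angular": [0, 0, 0.0139], "slide": [0.0133, -0.0014, 0], "jaw": 0},
    {"angular": [0, 0, 0.0139], "slide": [0.0133, -0.0014, 0], "jaw": 0},
    {"angular": [0, 0, 0.0139], "slide": [0.0133, -0.0014, 0], "jaw": 0},
    {"angular": [0, 0, 0.0139], "slide": [0.0133, -0.0014, 0], "jaw": 0},
    {"angular": [0, 0, 0.0139], "slide": [0.0133, -0.0014, 0], "jaw": 0},
  ],
)

```text
time_s: 7.3
tool_pos: [0.392, -0.1982, 0.2508]
tool_rot: [-180.0, 0.0, 60.0]
force: [-3.3, -1.8, 0.6]
grip_width: 0.0005
grasp_force: 1.0
```

Emit:
step_arm(
  rows=[
    {"angular": [0, 0, 0.0139], "slide": [0.0133, -0.0014, 0], "jaw": 0},
    {"angular": [0, 0, 0.0139], "slide": [0.0133, -0.0014, 0], "jaw": 0},
    {"angular": [0, 0, 0.0139], "slide": [0.0133, -0.0014, 0], "jaw": 0},
    {"angular": [0, 0, 0.0139], "slide": [0.0133, -0.0014, 0], "jaw": 0},
    {"angular": [0, 0, 0.0139], "slide": [0.0133, -0.0014, 0], "jaw": 0},
    {"angular": [0, 0, 0.0139], "slide": [0.0133, -0.0014, 0], "jaw": 0},
    {"angular": [0, 0, 0.0139], "slide": [0.0133, -0.0014, 0], "jaw": 0},
    {"angular": [0, 0, 0.0139], "slide": [0.0133, -0.0014, 0], "jaw": 0},
  ],
)

```text
time_s: 8.3
tool_pos: [0.4207, -0.1529, 0.2506]
tool_rot: [-179.9, 0.1, 40.0]
force: [-3.3, 0.5, 0.5]
grip_width: 0.0007
grasp_force: 1.1
```

Run:
```python
from cell import env
import cv2,numpy as np
o=env.get_obs();print(o["tool_pos"],o["force"])
a=env.read_camera("wrist");b=env.read_camera("side");np.save("pics/w3.npy",a)
print(env.camera_info("wrist"))
cv2.imwrite("pics/w3.png",cv2.hconcat([cv2.resize(x[:,:,::-1],(400,300)) for x in(a,b)]))
```

```text
[ 0.42066229 -0.15292427  0.25063147] [-3.2915989   0.4528961   0.54844115]
{'fx': 321.5100941774918, 'fy': 321.5100941774918, 'cx': 256.2980413888582, 'cy': 184.06196268207856, 'R': array([[ 6.44952894e-01, -7.64222294e-01, -2.25063422e-04],
       [-7.40494576e-01, -6.25001036e-01,  2.47065754e-01],
       [-1.88953822e-01, -1.59179115e-01, -9.68998691e-01]]), 't': array([-0.38830712,  0.18030025,  0.47096593])}
```

View pics/w3.png

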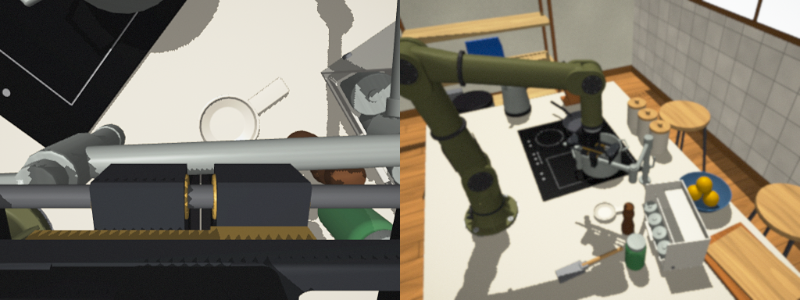

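The tube still rides on the fingertip, with heading about 131°. I push another 20°, then back off and rise.

Emit:
step_arm(
  rows=[
    {"angular": [0, 0, 0.0139], "slide": [0.0133, -0.0014, 0], "jaw": 0},
    {"angular": [0, 0, 0.0139], "slide": [0.0133, -0.0014, 0], "jaw": 0},
    {"angular": [0, 0, 0.0139], "slide": [0.0133, -0.0014, 0], "jaw": 0},
    {"angular": [0, 0, 0.0139], "slide": [0.0133, -0.0014, 0], "jaw": 0},
    {"angular": [0, 0, 0.0139], "slide": [0.0133, -0.0014, 0], "jaw": 0},
    {"angular": [0, 0, 0.0139], "slide": [0.0133, -0.0014, 0], "jaw": 0},
    {"angular": [0, 0, 0.0139], "slide": [0.0133, -0.0014, 0], "jaw": 0},
    {"angular": [0, 0, 0.0139], "slide": [0.0133, -0.0014, 0], "jaw": 0},
  ],
)

```text
time_s: 9.4
tool_pos: [0.4631, -0.1204, 0.2505]
tool_rot: [-179.9, 0.1, 20.1]
force: [-3.2, 0.1, 0.1]
grip_width: 0.0006
grasp_force: 1.1
```

Emit:
step_arm(
  rows=[
    {"angular": [0, 0, 0], "slide": [-0.03, 0, 0], "jaw": 0},
    {"angular": [0, 0, 0], "slide": [-0.04, 0, 0], "jaw": 0},
    {"angular": [0, 0, 0], "slide": [0, 0, -0.1], "jaw": 0},
    {"angular": [0, 0, 0], "slide": [0, 0, -0.1], "jaw": 0},
    {"angular": [0, 0, 0], "slide": [0, 0, -0.1], "jaw": 0},
    {"angular": [0, 0, 0], "slide": [0, 0, 0], "jaw": 0},
  ],
)

```text
time_s: 10.15
tool_pos: [0.4314, -0.1342, 0.405]
tool_rot: [179.8, -0.5, 20.1]
force: [0.9, -0.2, -0.9]
grip_width: 0.0005
grasp_force: 0.0
```

Run:
```python
from cell import env
import cv2,numpy as np
o=env.get_obs();print(o["tool_pos"],o["force"])
a=env.read_camera("wrist");I=env.camera_info("wrist");b=env.read_camera("top");np.save("pics/w4.npy",a)
np.save("pics/w4c.npy",I,allow_pickle=True)
cv2.imwrite("pics/w4.png",cv2.hconcat([cv2.resize(x[:,:,::-1],(400,300)) for x in(a,b)]))
```

```text
[ 0.43141054 -0.13418546  0.40500302] [ 0.92426963 -0.19012003 -0.89676727]
```

View pics/w4.png

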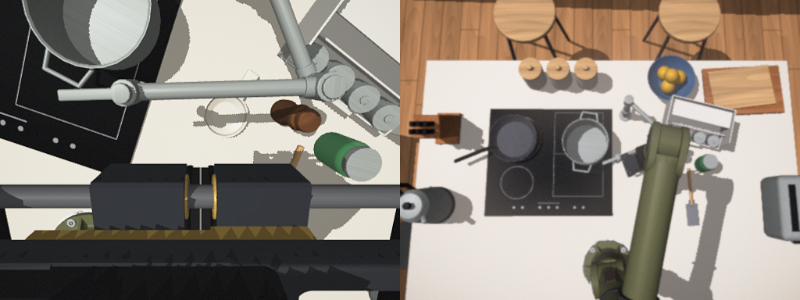

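The wrist view shows the valve body at (127,92), the elbow top at (335,82), the inner tube rising to (280,10), and the pot at upper left. Next I compute the pose.

Run:
```python
from h import *
C["wrist"]=env.camera_info("wrist");s=400/512
E=plane("wrist",(337,81),.289,s);S=plane("wrist",(127,91),.290,s)
print(E,S,np.linalg.norm(E-S))
an=lambda a,b:np.degrees(np.arctan2(*(b-a)[1::-1]))
a,b=plane("wrist",(160,91),.266,s),plane("wrist",(290,87.5),.266,s);print("outer heading",an(b,a))
a,b=plane("wrist",(279,15),.23,s),plane("wrist",(302,65),.23,s);print("inner axis pts",a,b,an(a,b))
```

```text
[ 0.54159868 -0.24644625  0.289     ] [ 0.45584469 -0.04155114  0.29      ] 0.2221187767591543
outer heading 111.56523404647548
inner axis pts [ 0.59710333 -0.17386465  0.23      ] [ 0.55443272 -0.22511535  0.23      ] -129.78028325641532
```

Emit:
step_arm(
  rows=[
    {"angular": [0, 0, -0.055], "slide": [0, 0, 0], "jaw": 0},
    {"angular": [0, 0, -0.055], "slide": [0, 0, 0], "jaw": 0},
    {"angular": [0, 0, -0.055], "slide": [0, 0, 0], "jaw": 0},
    {"angular": [0, 0, -0.055], "slide": [0, 0, 0], "jaw": 0},
    {"angular": [0, 0, -0.055], "slide": [0, 0, 0], "jaw": 0},
    {"angular": [0, 0, -0.055], "slide": [0, 0, 0], "jaw": 0},
    {"angular": [0, 0, -0.055], "slide": [0, 0, 0], "jaw": 0},
    {"angular": [0, 0, -0.055], "slide": [0, 0, 0], "jaw": 0},
    {"angular": [0, 0, -0.055], "slide": [0, 0, 0], "jaw": 0},
    {"angular": [0, 0, -0.055], "slide": [0, 0, 0], "jaw": 0},
  ],
)

```text
time_s: 11.5
tool_pos: [0.4298, -0.133, 0.3988]
tool_rot: [-179.9, -0.1, 119.4]
force: [-0.4, -0.3, -0.4]
grip_width: 0.0005
grasp_force: 0.0
```

Emit:
step_arm(
  rows=[
    {"angular": [0, 0, -0.055], "slide": [0, 0, 0], "jaw": 0},
    {"angular": [0, 0, -0.055], "slide": [0, 0, 0], "jaw": 0},
    {"angular": [0, 0, 0], "slide": [-0.083, 0.035, 0], "jaw": 0},
    {"angular": [0, 0, 0], "slide": [-0.083, 0.035, 0], "jaw": 0},
    {"angular": [0, 0, 0], "slide": [-0.083, 0.035, 0], "jaw": 0},
    {"angular": [0, 0, 0], "slide": [-0.083, 0.035, 0], "jaw": 0},
    {"angular": [0, 0, 0], "slide": [-0.083, 0.035, 0], "jaw": 0},
    {"angular": [0, 0, 0], "slide": [0, 0, 0], "jaw": 0},
  ],
)

```text
time_s: 12.5
tool_pos: [0.646, -0.2038, 0.3943]
tool_rot: [-179.7, -0.4, 138.9]
force: [-0.7, -0.2, -0.8]
grip_width: 0.0005
grasp_force: 0.0
```

Run:
```python
from cell import env
import cv2,numpy as np
o=env.get_obs();print(o["tool_pos"],o["tool_rot"])
a=env.read_camera("wrist")
cv2.imwrite("pics/w5.png",cv2.resize(a[:,:,::-1],(600,450)))
```

```text
[ 0.64602916 -0.20383974  0.3943381 ] [-179.65662679   -0.3576564   138.86629207]
```

View pics/w5.png

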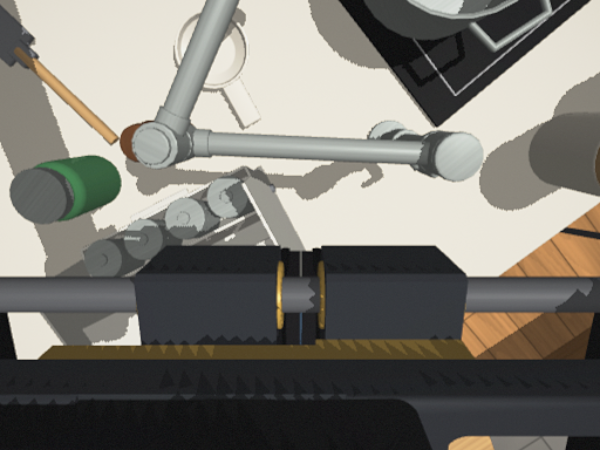

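The post top is at (457,156), the elbow top at (160,144), and the inner tube is nearly level in the image. The body line clears everything. I compute P, E and the push geometry.

Run:
```python
from h import *
C["wrist"]=env.camera_info("wrist");s=600/512
P=plane("wrist",(457,156),.258,s);E=plane("wrist",(160,143),.289,s)
print(P,E,np.linalg.norm((E-P)[:2]))
an=lambda a,b:np.degrees(np.arctan2(*(b-a)[1::-1]))
a,b=plane("wrist",(400,151),.23,s),plane("wrist",(230,144.5),.23,s);print("inner heading",a,b,an(a,b))
o=env.get_obs();y=np.radians(o["tool_rot"][2]);F=o["tool_pos"]
v=((a+b)/2-F)[:2]
X=np.array([np.cos(y),np.sin(y)]);Y=np.array([np.sin(y),-np.cos(y)])
print("P in tool",(P-F)[:2]@X,(P-F)[:2]@Y,"tube ahead",v@X)
```

```text
[ 0.69514482 -0.0851305   0.258     ] [ 0.54023589 -0.24435293  0.289     ] 0.222145355994456
inner heading [ 0.66885256 -0.1124851   0.23      ] [ 0.56867837 -0.2186602   0.23      ] -133.33423091982363
P in tool 0.040185721974626276 0.12270521703444148 tube ahead 0.044719354100204195
```

Emit:
step_arm(
  rows=[
    {"angular": [0, 0, 0], "slide": [0, 0, 0.084], "jaw": 0},
    {"angular": [0, 0, 0], "slide": [0, 0, 0.084], "jaw": 0},
    {"angular": [0, 0, 0], "slide": [0, 0, 0.084], "jaw": 0},
    {"angular": [0, 0, 0], "slide": [0, 0, 0.084], "jaw": 0},
    {"angular": [0, 0, 0], "slide": [0, 0, 0], "jaw": 0},
  ],
)

```text
time_s: 13.18
tool_pos: [0.6414, -0.202, 0.2296]
tool_rot: [-179.9, -0.4, 138.9]
force: [-0.3, 0.1, 0.3]
grip_width: 0.0005
grasp_force: 0.0
```

Emit:
step_arm(
  rows=[
    {"angular": [0, 0, 0], "slide": [0.012, 0, 0], "jaw": 0},
    {"angular": [0, 0, 0], "slide": [0.012, 0, 0], "jaw": 0},
    {"angular": [0, 0, 0], "slide": [0.01, 0, 0], "jaw": 0},
    {"angular": [0, 0, 0], "slide": [0.008, 0, 0], "jaw": 0},
    {"angular": [0, 0, 0], "slide": [0.004, 0, 0], "jaw": 0},
    {"angular": [0, 0, 0.0139], "slide": [0.0107, -0.0014, 0], "jaw": 0},
    {"angular": [0, 0, 0.0139], "slide": [0.0107, -0.0014, 0], "jaw": 0},
  ],
)

```text
time_s: 14.05
tool_pos: [0.6213, -0.1843, 0.2334]
tool_rot: [179.9, 0.5, 133.7]
force: [7.4, -4.8, -1.9]
grip_width: 0.0006
grasp_force: 3.7
```

The tip has risen to z=.233, just above the tube's axis. I back off, lower it and resume.

Emit:
step_arm(
  rows=[
    {"angular": [0, 0, 0], "slide": [-0.03, 0, 0], "jaw": 0},
    {"angular": [0, 0, 0], "slide": [0, 0, 0], "jaw": 0},
    {"angular": [0, 0, 0], "slide": [0, 0, 0.014], "jaw": 0},
    {"angular": [0, 0, 0], "slide": [0, 0, 0], "jaw": 0},
  ],
)

```text
time_s: 14.55
tool_pos: [0.6283, -0.1923, 0.2243]
tool_rot: [-179.9, -0.1, 133.9]
force: [-0.8, 0.2, 0.5]
grip_width: 0.0007
grasp_force: 0.0
```

Emit:
step_arm(
  rows=[
    {"angular": [0, 0, 0], "slide": [0.012, 0, 0.004], "jaw": 0},
    {"angular": [0, 0, 0], "slide": [0.01, 0, 0], "jaw": 0},
    {"angular": [0, 0, 0], "slide": [0.007, 0, 0], "jaw": 0},
    {"angular": [0, 0, 0.0139], "slide": [0.0107, -0.0014, 0], "jaw": 0},
    {"angular": [0, 0, 0.0139], "slide": [0.0107, -0.0014, 0], "jaw": 0},
    {"angular": [0, 0, 0.0139], "slide": [0.0107, -0.0014, 0], "jaw": 0},
    {"angular": [0, 0, 0.0139], "slide": [0.0107, -0.0014, 0], "jaw": 0},
  ],
)

```text
time_s: 15.42
tool_pos: [0.6047, -0.1698, 0.2236]
tool_rot: [179.9, 0.4, 123.7]
force: [7.8, -5.8, -6.1]
grip_width: 0.0005
grasp_force: 4.3
```

Emit:
step_arm(
  rows=[
    {"angular": [0, 0, 0.0139], "slide": [0.0107, -0.0014, 0], "jaw": 0},
    {"angular": [0, 0, 0.0139], "slide": [0.0107, -0.0014, 0], "jaw": 0},
    {"angular": [0, 0, 0.0139], "slide": [0.0107, -0.0014, 0], "jaw": 0},
    {"angular": [0, 0, 0.0139], "slide": [0.0107, -0.0014, 0], "jaw": 0},
  ],
)

```text
time_s: 15.92
tool_pos: [0.5915, -0.1533, 0.2238]
tool_rot: [179.8, 0.4, 113.7]
force: [7.3, -5.5, -5.9]
grip_width: 0.0005
grasp_force: 4.2
```

Emit:
step_arm(
  rows=[
    {"angular": [0, 0, 0.0139], "slide": [0.0107, -0.0014, 0], "jaw": 0},
    {"angular": [0, 0, 0.0139], "slide": [0.0107, -0.0014, 0], "jaw": 0},
    {"angular": [0, 0, 0.0139], "slide": [0.0107, -0.0014, 0], "jaw": 0},
    {"angular": [0, 0, 0.0139], "slide": [0.0107, -0.0014, 0], "jaw": 0},
  ],
)

```text
time_s: 16.42
tool_pos: [0.5813, -0.1348, 0.224]
tool_rot: [179.8, 0.4, 103.6]
force: [6.6, -7.1, -5.0]
grip_width: 0.0002
grasp_force: 4.1
```

Run:
```python
from cell import env
import cv2,numpy as np
o=env.get_obs();print(o["tool_pos"],o["force"])
a=env.read_camera("wrist");b=env.read_camera("top");np.save("pics/t6.npy",b)
cv2.imwrite("pics/w6.png",cv2.hconcat([cv2.resize(a[:,:,::-1],(400,300)),cv2.resize(b[60:300,100:420,::-1],(400,300))]))
```

```text
[ 0.58131484 -0.13479024  0.22396479] [ 6.5567387  -7.07880206 -5.01306261]
```

View pics/w6.png

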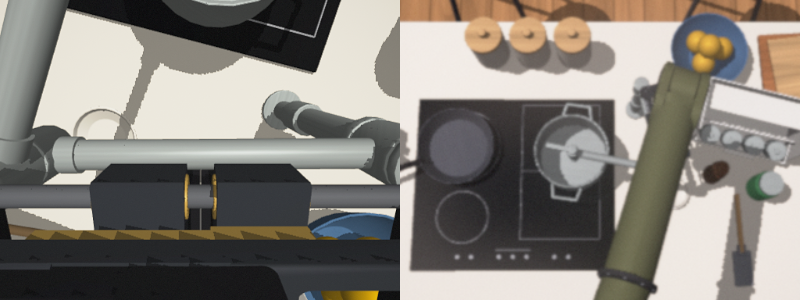

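In the top crop the valve body is at (574,153) and the rim centre near (571,151). I convert these at their own heights.

Run:
```python
from h import *
q=lambda x,y:((x-400)/1.25+100,y/1.25+60)
S=plane("top",q(574,153),.290,1);R=plane("top",q(571,151),.126,1);print(S,R)
P=np.array([.695,-.085]);
for v in(S[:2]-P,np.array([.546,.096])-P):print(np.linalg.norm(v),np.degrees(np.arctan2(v[1],v[0])))
# enlarged crop
b=np.load("pics/t6.npy")[120:250,190:340,::-1];cv2.imwrite("pics/z6.png",cv2.resize(b,None,fx=5,fy=4.6*5/4.6*0.9,interpolation=cv2.INTER_CUBIC) if 0 else cv2.resize(b,(600,520),interpolation=cv2.INTER_CUBIC))
```

```text
[0.51196671 0.08184633 0.29      ] [0.54620788 0.09841535 0.126     ]
0.24766687467994628 137.64886445255752
0.23443975772040024 129.46136246720945
```

View pics/z6.png

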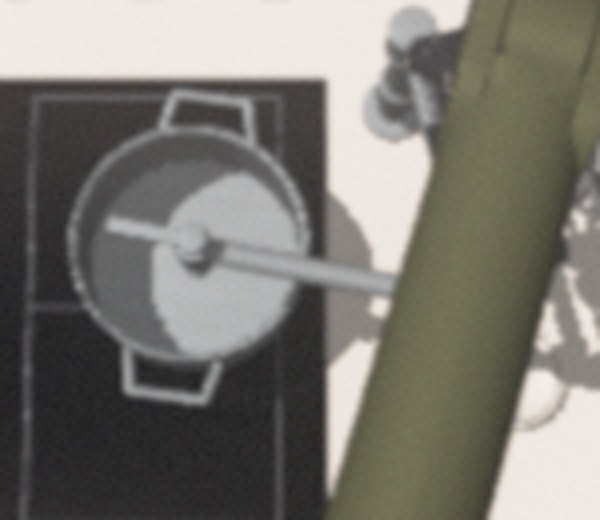

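Refined from the crop: valve top at (192,240), rim centre at (189,243.5), so S≈(.520,.085). About 6° more of the inner arm is needed, then I retreat.

Emit:
step_arm(
  rows=[
    {"angular": [0, 0, 0.0139], "slide": [0.0107, -0.0014, 0], "jaw": 0},
    {"angular": [0, 0, 0.0139], "slide": [0.0107, -0.0014, 0], "jaw": 0},
    {"angular": [0, 0, 0.007], "slide": [0.0054, -0.0007, 0], "jaw": 0},
    {"angular": [0, 0, 0], "slide": [0, 0, 0], "jaw": 0},
  ],
)

```text
time_s: 17.02
tool_pos: [0.5763, -0.1217, 0.224]
tool_rot: [179.8, 0.3, 97.5]
force: [4.2, -4.8, -2.8]
grip_width: 0.0002
grasp_force: 3.1
```

Emit:
step_arm(
  rows=[
    {"angular": [0, 0, 0], "slide": [-0.03, 0, 0], "jaw": 0},
    {"angular": [0, 0, 0], "slide": [-0.05, 0, 0], "jaw": 0},
    {"angular": [0, 0, 0], "slide": [0, 0, -0.1], "jaw": 0},
    {"angular": [0, 0, 0], "slide": [0, 0, -0.1], "jaw": 0},
    {"angular": [0, 0, 0], "slide": [0, 0, -0.1], "jaw": 0},
    {"angular": [0, 0, 0], "slide": [-0.1, 0, 0], "jaw": 0},
    {"angular": [0, 0, 0], "slide": [-0.1, 0, 0], "jaw": 0},
    {"angular": [0, 0, 0], "slide": [-0.1, 0, 0], "jaw": 0},
    {"angular": [0, 0, 0], "slide": [0, 0, 0], "jaw": 0},
  ],
)

```text
time_s: 18.15
tool_pos: [0.598, -0.3128, 0.3726]
tool_rot: [-179.8, 0.1, 97.1]
force: [0.1, 0.1, 0.7]
grip_width: 0.0007
grasp_force: 0.0
```

Run:
```python
from cell import env
import cv2,numpy as np
o=env.get_obs();print(o["tool_pos"],o["force"])
b=env.read_camera("top");a=env.read_camera("side")
cv2.imwrite("pics/z7.png",cv2.hconcat([cv2.resize(b[110:250,180:320,::-1],(400,400),interpolation=cv2.INTER_CUBIC),cv2.resize(a[140:260,200:320,::-1],(400,400),interpolation=cv2.INTER_CUBIC)]))
```

```text
[ 0.59795604 -0.31278925  0.37255955] [0.10072919 0.05727312 0.6780626 ]
```

View pics/z7.png

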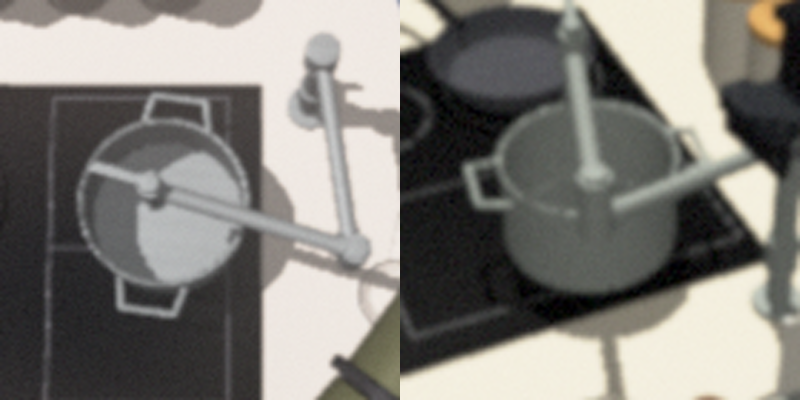

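Top crop: valve top at (152,184), rim centre at (163,203), elbow at (352,248), post top at (323,50). Side crop: valve top at (572,35), elbow at (596,175). I compute the outlet error from both views.

Run:
```python
from h import *
t=lambda x,y:plane("top",(x/2.857+180-.3,y/2.857+110-.3),T,1)
T=.29;S=t(152,184);T=.126;R=t(163.5,203);T=.289;E=t(353,245);T=.258;P=t(323,48)
print("S",S,"pot",R,"E",E,"P",P)
print(np.linalg.norm((S-E)[:2]),np.linalg.norm((E-P)[:2]),"err",(S-R)[:2],np.linalg.norm((S-R)[:2]))
print("side S",plane("side",((572-400)/3.333+200-.3,33/3.333+140-.3),.29,1))
```

```text
S [0.53759964 0.10116472 0.29      ] pot [0.54636938 0.09797783 0.126     ] E [ 0.47189008 -0.11189681  0.289     ] P [ 0.69786104 -0.08560743  0.258     ]
0.2229640408743247 0.22749507483916792 err [-0.00876974  0.0031869 ] 0.009330842936387944
side S [0.5350953  0.10327679 0.29      ]
```

Run:
```python
from h import *
k=np.linspace(0,2*np.pi,200)
for x,y in((.546,.098),(.548,.092)):
    q=np.array([proj("side",np.array([x+.103*np.cos(a),y+.103*np.sin(a),.126]),1) for a in k])
    q=(q-[200,140])*3.333+[400,0];print(q.min(0),q.max(0))
```

```text
[494.14782796 100.18649693] [678.26808889 215.45929564]
[497.64151996 102.5343834 ] [682.21382799 218.36581526]
```

```bash
python3 -c "
from cell import env
print(env.sign_off())"
```

```text
the job is handed in; nothing more can be done
None
```

The spout now hangs about 10 mm from the pot's centre (25 mm allowed), by my measurements from the top and side cameras; the pot and lever look unmoved, the hand is clear, and the job is handed in, though sign-off returned no verdict.

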